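Draw out the autosampler tray and load a vial

ROBOT

A 6-joint arm with a two-finger parallel gripper is mounted at the origin on the work surface. World frame = base frame: x ahead of the robot, y to its left, z up, the work surface at z = 0. Lengths are in m, angles in degrees, forces in N, time in s.
With the tool pointing down it reaches from about 0.3 to 0.75 m from the base axis. Payload 8.5 kg.
Tool frame: the origin (TCP) lies midway between the tips of the shut fingers; the grasp point (between the pads) lies 19 mm behind it (env.tcp_to_grasp is the z of the grasp point in the tool frame, in m); z points along the fingers, y is the line along which they close (so a half turn about z gives the same grasp; the last joint's range is limited). The gripper opens to 85 mm and grips with 20 to 120 N. Pads are 22 mm wide; open, the fingers measure 114 mm over their backs; the gripper's body (76 mm by 85 mm) begins 54 mm behind the grasp point. The pads swing forward as they close: fully open they stand 13 mm farther back than shut.
Start: joints at [-81.664, 21.807, 74.336, -0, 83.858, -12.336], TCP at [0.194, -0.515, 0.196] pointing down, gripper open.
Joint ranges: [-178.18, 178.18], [-50.72, 133.34], [12.68, 142.11], [-81.47, 261.47], [9.98, 163.14], [-165.26, 165.26]. Speed limits (degrees/s): [136.94, 136.94, 180, 180, 180, 180].

INTERFACE

Orientations are given as a 3x3 rotation matrix whose columns are the frame's x, y, z axes.
In Python, from rig import env, imaging, job, models gives the robot as it stands. The module is installed in compiled form; this text tells all that it offers.
- The arm moves only by the tool jog_arm, never from a script. Its argument "plan" is text: rows parted by semicolons, each of 7 numbers parted by spaces: the turn, a rotation vector about the tool's x, y, z in degrees, then the shift along the tool's x, y, z in cm, then the closure in counts, from 0 (fully open) to 255 (shut). In form: rx ry rz x y z claw; .... A call has 1 to 10 rows; each row shifts and turns the commanded pose from where the row before left it, along the tool's axes as they then stand; what a row does not reach is not made up. A row lasts 1/12 s, in which the tool goes at most 41.7 mm and 7.16 degrees, less where a joint would pass 70% of its speed; a pose out of reach is approached as far as the arm can. A call with a gripper value outside its range is refused whole. The fingers move at their own pace and stop on an object; "grip_force" is the grip in N (left out, the last holds). Time passes only in rows, so rows that do not move let the fingers close. It gives the time, the measured TCP pose, the force, the opening and the grip force at its end, in the units of the state.
- env.observe(): the state, without advancing time (a new reading comes with each control period).
- imaging.get_image(name): name is "scene" or "top" or "wrist"; returns a dict with "pixels" (384x512x3 uint8, red, green, blue), "depth" (384x512 float32, m along the optical axis (not along the pixel's ray), 0 where there is no reading), "fov_y" (degrees; the focal length in pixels is half the picture's height over the tangent of half this angle, whatever the lens; pixels are square), "cx", "cy" (the principal point, pixels), "world_from_camera" (4x4, takes a point from camera to world coordinates). Camera axes: x right, y down, z forward; pixel columns grow to the right and rows downward; lengths in m; the calibration is good to about 2 mm. A picture is of the moment at which its call begins.
- job.close_job(): hands the job in; it is judged then, once.
Trained networks look in the newest picture that a camera, given by its name, has taken for a name from the list of things; names that differ only in an ending like _2 or _b are one class to them, and where a whole thing is asked for, a point or a joint stands for the part that bears it (a point fixed in the world has none). Each returns a list of dicts, best first, with "confidence" (0 to 1); they miss things now and then, are a little off and sometimes report something else, mostly with a low value. They report only what shows in the picture. A call takes as long as a camera call. They do not tell look-alikes from the thing itself.
- models.outline_of(camera, query): "region" (384x512 bool, what is visible of it) and "bbox" ([centre column, centre row, width, height] in pixels, round what is visible of it).
- models.tip_of(camera, query): "at" ([column, row] in pixels: a listed point, or the origin of a listed thing).
The state is a dict: "time_s": time; "q": joint angles; "qvel": joint speeds; "joint_efforts": joint torques, N m; "position": TCP position; "tool_rot": TCP orientation; "ft_force": force on the tool from outside, world axes, zero at the start; "wrist_torque": the same for the moment, N m; "grip_width": finger opening in m; "gripper_force": force on a finger pad.
Only numpy, scipy, OpenCV 4.12 (cv2) and the standard library are available. Lean on these libraries where they do the work, as an engineer would, in place of code of your own. Each camera call takes 0.05 s, during which the arm holds its last target. There are 200 camera calls.

TASK

The sample feeder's flat steel tray is still inside and has no handle: press down on its bare top, just firmly enough to grip it, and drag it back towards you by friction until it is fully out against its front stop, taking care never to bear down hard on it. Then take the capped vial from the small white stand, stand it upright in the empty middle pocket of the drawn-out tray, all the way down, and let go. Leave the other things on the bench where they are.

Things in the scene. Friction and masses are not known exactly. Their poses are not given: they have to be found in the camera images.
- feeder: low white hood fixed to the bench, 240 deep x 300 wide x 106 mm tall; origin on the bench below the middle of its front face, x into the hood, y left, z up. From it a channel with rails 1 mm below the tray's top runs 220 mm out along -x to a low front stop. It may be up to 50 mrad out of level, so the tray may rise or sink by up to 6 mm on its way. The hood overhangs the tray by 44 mm.
- slide (a joint): how far the tray has been drawn out along the feeder's -x: 0 is fully in, 0.110 m is fully out against the front stop. It starts between 0 and 0.030. The tray slides with about 5 N of dry friction (a steady press of 15 to 17 N carries it, less lets the fingers slip), has no spring and stays where it is left.
- tray: flat steel tray, 210 long (x, into the hood) x 150 wide x 16 mm thick, its top about 42 mm above the bench at the hood; origin at the centre of its underside. Its bare front 100 mm is always outside the hood. Near its far end an empty pocket lies in the middle, and 52 mm to each side a fixed vial stands 36 mm above the top. Pressed down, it gives about 0.07 mm per N. Never load it with more than 25 N.
- tray_front (a point): middle of the tray's front edge, on its top face
- tray_pocket (a point): centre of the mouth of the empty pocket, level with the tray's top face; the pocket is round, 28 mm wide with a 2 mm chamfer and 10 mm deep, 178 mm behind the tray's front edge; hidden beneath the hood until the tray is nearly out, when fully out it lies 32 mm in front of the hood
- stand: flat white plastic stand fixed to the bench, 60 x 110 x 14 mm tall, with one socket 8 mm deep at its centre that holds the vial at the start; origin at the centre of its underside
- vial_center (a point): centre (half-way up) of the capped amber vial, 22.5 mm in diameter and 46 mm tall overall (the top 8 mm is a metal cap 21 mm wide), mass 20 to 45 g; it stands upright in the stand with its foot 6 mm above the bench. Grip its upper half, so that the fingertips clear stand and tray.
- vial_foot (a point): centre of the vial's underside
- beaker: clear beaker, 70 mm wide, 90 mm tall; a bystander
- reagent: amber reagent bottle, 70 mm wide, 140 mm tall; a bystander
- carton: small cardboard carton, 70 x 100 x 45 mm tall; a bystander
- jar: small white jar, 54 mm wide, 60 mm tall; a bystander
- spatula: spatula, 190 mm long, lying flat; a bystander
Not all that is in view belongs to the job. Of the things shaped like the part that bears vial_center, the amber glass one is meant.

How it is judged:
By the outcome, as a careful person would: the job done as asked, in the order asked, and still so for the second after the job is handed in, with the robot touching nothing.
It also fails if it takes over 67 s, if anything falls off the work surface, if the arm or the gripper's body presses on something with over 40 N, if the wrist force passes 120 N, or if a joint passes its speed limit or range.

## Working session

There is one attempt and no reset: what is moved stays moved. The work goes in short steps, Python scripts to look and compute and a tool call to move; the robot and the scene stay as the last step left them, time stands still between calls to the robot, and variables do not carry over. Pictures are saved under pics/ and viewed, at most 10 in all, crops included, and the job is handed in when it is done.

Besides the shell and the picture viewer there is one more tool, called by a JSON object that holds its "fn" and its "kwargs", one argument or row to a line. jog_arm: Moves the arm, as the interface text tells. Its arguments: {"type":"object","properties":{"plan":{"type":"string"},"grip_force":{"type":"number"}},"required":["plan"]}

```bash
mkdir -p pics; cat > h.py <<'E'
import numpy as np, cv2
from rig import env, imaging, job, models
def save(im,name): cv2.imwrite('pics/'+name, im['pixels'][:,:,::-1])
def f(im): return 192/np.tan(np.radians(im['fov_y'])/2)
def ray(im,uv):
    F=f(im); T=im['world_from_camera']
    d=T[:3,:3]@np.array([(uv[0]-im['cx'])/F,(uv[1]-im['cy'])/F,1]); return T[:3,3],d
def at_z(im,uv,z):
    o,d=ray(im,uv); return o+d*(z-o[2])/d[2]
def at_depth(im,uv):
    c,r=int(round(uv[0])),int(round(uv[1])); p=im['depth'][max(r-2,0):r+3,max(c-2,0):c+3]; p=p[p>0]
    if len(p)==0: return None
    o,d=ray(im,uv); return o+d*np.median(p)
def cloud(im):
    F=f(im); v,u=np.mgrid[:384,:512]; z=im['depth']; T=im['world_from_camera']
    P=np.stack([(u-im['cx'])/F*z,(v-im['cy'])/F*z,z],-1); return P@T[:3,:3].T+T[:3,3]
E
python3 - <<'E'
from h import *
np.set_printoptions(precision=4,suppress=True)
ims={}
for c in ['scene','top']:
    im=imaging.get_image(c); ims[c]=im
    print(c,im['world_from_camera'][:3,3])
    for q in ['feeder','tray','tray_front','tray_pocket','stand','vial_center','vial_foot']:
        for d in models.tip_of(c,q)[:3]:
            print(q,round(d['confidence'],2),np.round(d['at'],1),at_depth(im,d['at']))
p=np.hstack([ims['scene']['pixels'],ims['top']['pixels']])
save(ims['scene'],'s.png');save(ims['top'],'t.png')
s=env.observe(); print(s['ft_force'],s['grip_width'],env.tcp_to_grasp,s['tool_rot'])
E
```

```text
scene [ 1.0432 -0.6898  0.8349]
feeder 0.91 [310.7 213.6] [ 0.7569 -0.05    0.107 ]
tray 0.76 [306.8 199.1] [ 0.7251 -0.0112  0.1057]
tray_front 0.63 [272.9 187. ] [0.5941 0.0439 0.0367]
stand 0.68 [193.8 268. ] [ 0.5746 -0.2751  0.0138]
vial_center 0.67 [192.3 257.4] [ 0.5713 -0.2706  0.0472]
vial_center 0.67 [205.7 225.1] [ 0.5275 -0.1679  0.0369]
vial_center 0.66 [271.6 184.6] [0.5862 0.0496 0.0374]
vial_foot 0.68 [206.9 233.1] [ 0.5272 -0.1674  0.0056]
vial_foot 0.54 [193.1 263.9] [ 0.5711 -0.2717  0.0235]
vial_foot 0.52 [242.5 263.5] [ 0.6646 -0.2027  0.0166]
top [ 0.4131 -0.0206  1.1182]
feeder 0.76 [220.1 162.1] [0.7009 0.0616 0.0405]
tray 0.58 [219.  165.4] [0.6908 0.0645 0.0408]
tray 0.4 [219.5 201.8] [0.5854 0.0605 0.03  ]
tray_front 0.92 [217.7 202.7] [0.5838 0.0661 0.023 ]
tray_pocket 0.62 [219.7 166.2] [0.6885 0.0624 0.0408]
stand 0.71 [325.1 214.6] [ 0.556  -0.2483  0.0126]
vial_center 0.59 [335.  181.4] [ 0.6424 -0.2651  0.0745]
vial_center 0.56 [293.5 226.5] [ 0.5164 -0.1516  0.0447]
vial_center 0.49 [332.  211.5] [ 0.5601 -0.26    0.0516]
vial_foot 0.62 [305.5 182. ] [ 0.6469 -0.1876  0.0385]
vial_foot 0.43 [292.2 226.1] [ 0.5176 -0.1482  0.0427]
vial_foot 0.38 [331.8 210.2] [ 0.5638 -0.2594  0.0521]
[ 0.346  -0.2599  0.0215] 0.08543798574161661 -0.0187 [[ 0.9356  0.353  -0.    ]
 [ 0.353  -0.9356  0.    ]
 [ 0.     -0.     -1.    ]]
```

View pics/s.png

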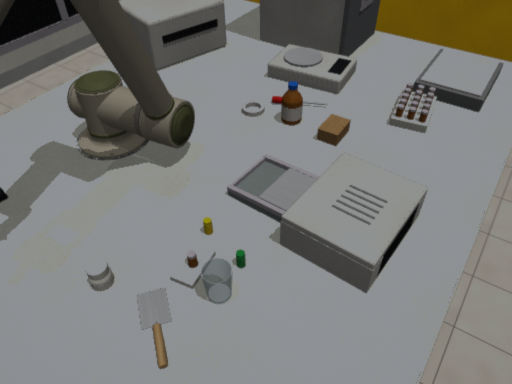

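View pics/t.png

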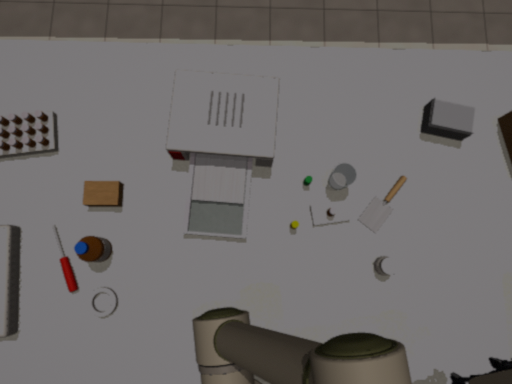

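The pictures show the hood at top (223,113), the tray top in front of it at (220,180), and the dark empty channel at (216,217). The amber vial in its stand is at top (332,212) / scene (192,258), with yellow (294,225) and green (308,180) look-alikes. The beaker at (342,176) is close to the vial.

```bash
python3 - <<'E'
from h import *
np.set_printoptions(precision=4,suppress=True)
im=imaging.get_image('top'); P=cloud(im)
sc=imaging.get_image('scene'); Q=cloud(sc)
for n,C in (('top',P),('scene',Q)):
    m=(C[...,2]>.09)&(C[...,2]<.125)&(C[...,0]>.6)&(abs(C[...,1]-.03)<.25)
    k,l,st,_=cv2.connectedComponentsWithStats(m.astype(np.uint8)); i=1+st[1:,4].argmax(); X=C[l==i]
    r=cv2.minAreaRect(X[:,:2].astype(np.float32)); print(n,'hood',r,'z',np.median(X[:,2])); print(cv2.boxPoints(r))
    A=np.c_[X[:,:2],np.ones(len(X))]; print('plane',np.linalg.lstsq(A,X[:,2],rcond=None)[0])
    m=(C[...,0]>.57)&(C[...,0]<.76)&(abs(C[...,1]-.06)<.06)
    u=im if n=='top' else sc
# tray profile along columns in top
for r in range(150,240,3): print(r,P[r,219],im['pixels'][r,219])
def tri(a,b):
    (o1,d1),(o2,d2)=a,b
    s=np.linalg.lstsq(np.c_[d1,-d2],o2-o1,rcond=None)[0]; p,q=o1+d1*s[0],o2+d2*s[1]; return (p+q)/2,np.linalg.norm(p-q)
print('vial',tri(ray(im,(332,211)),ray(sc,(192.3,257.4))))
for n,u in (('top',im),('scene',sc)):
    for d in models.outline_of(n,'vial_center')[:4]: print(n,d['confidence'],d['bbox'],u['pixels'][d['region']].mean(0))
E
```

```text
top hood ((0.8277154564857483, 0.05370333045721054), (0.2999328076839447, 0.24238702654838562), 86.4497299194336) z 0.10580393780692054
[[ 0.6975 -0.0885]
 [ 0.9394 -0.1035]
 [ 0.958   0.1959]
 [ 0.716   0.2109]]
plane [ 0.0037 -0.0001  0.1027]
scene hood ((0.8286914825439453, 0.04847963899374008), (0.30366748571395874, 0.2402862012386322), 86.48805236816406) z 0.1057389127843863
[[ 0.6995 -0.0957]
 [ 0.9393 -0.1104]
 [ 0.9579  0.1927]
 [ 0.7181  0.2074]]
plane [-0.0023  0.0071  0.1071]
150 [0.7171 0.0606 0.1081] [124 122 123]
153 [0.7089 0.0604 0.1068] [90 86 82]
156 [0.719  0.0654 0.0411] [67 65 65]
159 [0.7095 0.0649 0.043 ] [77 74 75]
162 [0.7009 0.0648 0.0415] [78 75 75]
165 [0.6919 0.0645 0.0413] [81 78 78]
168 [0.6835 0.0644 0.039 ] [124 121 120]
171 [0.6744 0.0641 0.0396] [124 121 120]
174 [0.6652 0.0637 0.0408] [124 120 120]
177 [0.6561 0.0633 0.0415] [123 120 119]
180 [0.648  0.0633 0.0383] [123 120 119]
183 [0.6389 0.063  0.0389] [123 119 119]
186 [0.6302 0.0627 0.0387] [123 119 119]
189 [0.6214 0.0625 0.0382] [122 119 118]
192 [0.6127 0.0622 0.0377] [123 118 118]
195 [0.6
[... 333 characters left out ...]
91 93 89]
222 [0.528  0.0608 0.0195] [91 92 89]
225 [0.5195 0.0607 0.0171] [91 92 89]
228 [0.5107 0.0603 0.0188] [93 94 91]
231 [0.5021 0.0601 0.0184] [91 92 88]
234 [0.4925 0.0589 0.0314] [122 119 121]
237 [ 0.4863  0.0611 -0.0028] [98 95 87]
vial (array([ 0.5639, -0.2639,  0.0347]), np.float64(0.00013490533745934207))
top 0.58 [294.6, 225.8, 8.0, 8.9] [107.6304 103.9565  14.3696]
top 0.57 [330.7, 211.8, 14.4, 7.3] [89.1167 82.9833 81.6833]
top 0.38 [306.6, 180.3, 5.5, 7.4] [36.7101 75.1739 43.087 ]
scene 0.69 [193.9, 259.4, 12.0, 20.1] [87.0988 76.2222 69.8272]
scene 0.69 [240.2, 259.7, 10.7, 15.6] [26.5    72.2254 37.5915]
scene 0.61 [207.8, 225.6, 14.3, 17.1] [104.396   96.      29.6443]
```

{"fn": "jog_arm", "kwargs": {
  "plan": "0 0 6.05 0 0 0 255;0 0 6.05 0 0 0 255;0 0 6.05 0 0 0 255;0 0 6.05 0 0 0 255;0 0 0 2.24 -3.36 0 255;0 0 0 2.24 -3.36 0 255;0 0 0 2.24 -3.36 0 255;0 0 0 2.24 -3.36 0 255;0 0 0 2.24 -3.36 0 255;0 0 0 2.24 -3.36 0 255"
}}

```text
time_s: 1.83
position: [0.3415, -0.32, 0.1964]
tool_rot: [[0.998, -0.062, 0.0], [-0.062, -0.998, -0.0], [0.0, 0.0, -1.0]]
ft_force: [0.9, -0.4, -0.8]
grip_width: 0.0001
gripper_force: 0.0
```

{"fn": "jog_arm", "kwargs": {
  "plan": "0 0 0 2.24 -3.36 0 255;0 0 0 2.24 -3.36 0 255;0 0 0 2.24 -3.36 0 255;0 0 0 2.24 -3.36 0 255;0 0 0 2.24 -3.36 0 255;0 0 0 2.24 -3.36 0 255;0 0 0 2.24 -3.36 0 255;0 0 0 2.24 -3.36 0 255;0 0 0 2.24 -3.36 0 255;0 0 0 2.24 -3.36 0 255"
}}

```text
time_s: 2.67
position: [0.5859, 0.0019, 0.1963]
tool_rot: [[0.998, -0.061, 0.0], [-0.061, -0.998, -0.0], [0.0, 0.0, -1.0]]
ft_force: [0.7, -1.2, 0.6]
grip_width: -0.0003
gripper_force: 0.0
```

{"fn": "jog_arm", "kwargs": {
  "plan": "0 0 0 2.24 -3.36 0 255;0 0 0 2.24 -3.36 0 255;0 0 0 0 0 0 255;0 0 0 0 0 0 255"
}}

```text
time_s: 3.0
position: [0.6342, 0.0659, 0.1953]
tool_rot: [[0.998, -0.059, -0.001], [-0.059, -0.998, -0.0], [-0.001, 0.0, -1.0]]
ft_force: [0.3, -0.3, 0.8]
grip_width: -0.0003
gripper_force: 0.0
```

```bash
python3 - <<'E'
from h import *
np.set_printoptions(precision=4,suppress=True)
im=imaging.get_image('wrist'); save(im,'w1.png'); s=env.observe()
print(s['time_s'],s['position'],s['tool_rot'],s['ft_force'],s['grip_width'],s['q']); print(im['world_from_camera'],im['fov_y'])
for q in ['tray_front','tray_pocket','tray']:
    for d in models.tip_of('wrist',q)[:2]: print(q,d['confidence'],d['at'],at_depth(im,d['at']))
C=cloud(im)
u=np.array([.998,-.0615]);v=np.array([.0615,.998]);o=np.array([.708,.0585])
X=(C[...,:2]-o)@u;Y=(C[...,:2]-o)@v
for a in range(-230,10,10):
    m=(abs(X*1000-a)<3)&(abs(Y)<.06)&(im['depth']>0)
    if m.sum()>20: print(a,m.sum(),np.percentile(C[m][:,2],[10,50,90]))
E
```

```text
3.05 [0.6337 0.0646 0.1957] [[ 0.9982 -0.0605 -0.0009]
 [-0.0605 -0.9982 -0.0002]
 [-0.0009  0.0003 -1.    ]] [-1.2906 -0.0788 -0.4134] 7.0272741270079e-05 [-4.8045 30.8561 59.1207 -0.0175 90.072  88.6622]
[[-0.0584 -0.9506 -0.3048  0.7124]
 [-0.9983  0.0553  0.0188  0.0616]
 [-0.001   0.3053 -0.9522  0.3722]
 [ 0.      0.      0.      1.    ]] 64.27125225944417
tray_front 0.71 [259.1, 209.9] [0.5794 0.0664 0.0207]
tray 0.98 [257.2, 115.2] [0.6933 0.0622 0.0409]
-220 57 [0.0286 0.0294 0.0303]
-210 240 [0.0164 0.019  0.0281]
-200 133 [0.0163 0.0172 0.018 ]
-190 143 [0.0167 0.0176 0.0185]
-180 243 [0.0171 0.018  0.0189]
-170 279 [0.0175 0.0183 0.0193]
-160 395 [0.0179 0.0188 0.0198]
-150 401 [0.0182 0.0191 0.0201]
-140 451 [0.0188 0.0196 0.0205]
-130 314 [0.0191 0.0201 0.021 ]
-120 421 [0.0355 0.0364 0.0373]
-110 494 [0.036  0.037  0.0379]
-100 504 [0.0364 0.0374 0.0382]
-90 531 [0.0368 0.0377 0.0387]
-80 3493 [0.0384 0.2868 0.2962]
-70 4009 [0.039  0.2859 0.3065]
-60 18722 [0.2777 0.3017 0.3145]
-50 608 [0.0386 0.0394 0.0403]
-40 586 [0.0388 0.0398 0.0407]
-30 641 [0.0392 0.0401 0.0411]
-20 638 [0.0397 0.0406 0.0416]
-10 686 [0.04   0.041  0.0421]
0 771 [0.0408 0.102  0.1048]
```

View pics/w1.png

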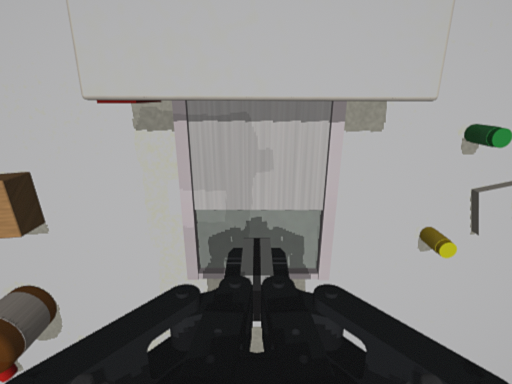

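The wrist view shows the tray front edge at row 210 and the hood edge at row 98, with the tray centred at column 258. The slide is about 25 mm out and the tray slopes down outward by about 42 mrad, so I'll descend to just above the top.

{"fn": "jog_arm", "kwargs": {
  "plan": "0 0 0 0 0 3 255;0 0 0 0 0 3 255;0 0 0 0 0 3 255;0 0 0 0 0 3 255;0 0 0 0 0 2 255;0 0 0 0 0 0.8 255;0 0 0 0 0 0 255;0 0 0 0 0 0 255"
}}

```text
time_s: 3.87
position: [0.6343, 0.0636, 0.0495]
tool_rot: [[0.998, -0.062, 0.002], [-0.062, -0.998, -0.0], [0.002, 0.0, -1.0]]
ft_force: [0.2, -0.3, 0.1]
grip_width: 0.0
gripper_force: 0.0
```

{"fn": "jog_arm", "kwargs": {
  "plan": "0 0 0 0 0 0.2 255;0 0 0 0 0 0.1 255;0 0 0 0 0 0.1 255;0 0 0 0 0 0 255;0 0 0 0 0 0 255"
}}

```text
time_s: 4.28
position: [0.6339, 0.0643, 0.0446]
tool_rot: [[0.998, -0.061, 0.001], [-0.061, -0.998, -0.0], [0.001, 0.0, -1.0]]
ft_force: [-0.0, 0.2, -0.0]
grip_width: -0.0002
gripper_force: 0.0
```

{"fn": "jog_arm", "kwargs": {
  "plan": "0 0 0 0 0 0.1 255;0 0 0 0 0 0.1 255;0 0 0 0 0 0.1 255;0 0 0 0 0 0.05 255;0 0 0 0 0 0 255;0 0 0 0 0 0 255"
}}

```text
time_s: 4.78
position: [0.6338, 0.0643, 0.0407]
tool_rot: [[0.998, -0.062, -0.0], [-0.062, -0.998, 0.0], [-0.0, -0.0, -1.0]]
ft_force: [0.1, 0.7, 0.0]
grip_width: -0.0001
gripper_force: 0.0
```

{"fn": "jog_arm", "kwargs": {
  "plan": "0 0 0 0 0 0.05 255;0 0 0 0 0 0 255;0 0 0 0 0 0 255"
}}

```text
time_s: 5.03
position: [0.6338, 0.0643, 0.0402]
tool_rot: [[0.998, -0.062, -0.0], [-0.062, -0.998, 0.0], [-0.0, -0.0, -1.0]]
ft_force: [0.3, 0.6, 0.1]
grip_width: -0.0003
gripper_force: 0.0
```

{"fn": "jog_arm", "kwargs": {
  "plan": "0 0 0 0 0 0.05 255;0 0 0 0 0 0 255;0 0 0 0 0 0 255"
}}

```text
time_s: 5.28
position: [0.6338, 0.0643, 0.0397]
tool_rot: [[0.998, -0.062, -0.0], [-0.062, -0.998, 0.0], [-0.0, -0.0, -1.0]]
ft_force: [0.3, 0.2, 0.5]
grip_width: -0.0001
gripper_force: 0.0
```

{"fn": "jog_arm", "kwargs": {
  "plan": "0 0 0 0 0 0.05 255;0 0 0 0 0 0 255;0 0 0 0 0 0 255"
}}

```text
time_s: 5.53
position: [0.6338, 0.0642, 0.0392]
tool_rot: [[0.998, -0.062, -0.0], [-0.062, -0.998, -0.0], [-0.0, 0.0, -1.0]]
ft_force: [0.3, -0.7, 0.7]
grip_width: 0.0001
gripper_force: 0.0
```

{"fn": "jog_arm", "kwargs": {
  "plan": "0 0 0 0 0 0.05 255;0 0 0 0 0 0 255;0 0 0 0 0 0 255"
}}

```text
time_s: 5.78
position: [0.6338, 0.0643, 0.0387]
tool_rot: [[0.998, -0.062, -0.0], [-0.062, -0.998, 0.0], [-0.0, -0.0, -1.0]]
ft_force: [0.5, -0.3, 0.4]
grip_width: -0.0001
gripper_force: 0.0
```

{"fn": "jog_arm", "kwargs": {
  "plan": "0 0 0 0 0 0.05 255;0 0 0 0 0 0 255;0 0 0 0 0 0 255"
}}

```text
time_s: 6.03
position: [0.6338, 0.0643, 0.0382]
tool_rot: [[0.998, -0.062, -0.0], [-0.062, -0.998, 0.0], [-0.0, -0.0, -1.0]]
ft_force: [0.3, 0.4, -1.5]
grip_width: 0.0006
gripper_force: 0.0
```

{"fn": "jog_arm", "kwargs": {
  "plan": "0 0 0 0 0 0.05 255;0 0 0 0 0 0 255;0 0 0 0 0 0 255"
}}

```text
time_s: 6.28
position: [0.6338, 0.0643, 0.0377]
tool_rot: [[0.998, -0.062, -0.0], [-0.062, -0.998, 0.0], [-0.0, -0.0, -1.0]]
ft_force: [-0.0, 0.2, -0.4]
grip_width: -0.0001
gripper_force: 0.0
```

{"fn": "jog_arm", "kwargs": {
  "plan": "0 0 0 0 0 0.05 255;0 0 0 0 0 0 255;0 0 0 0 0 0 255"
}}

```text
time_s: 6.53
position: [0.6338, 0.0643, 0.0372]
tool_rot: [[0.998, -0.062, -0.0], [-0.062, -0.998, 0.0], [-0.0, -0.0, -1.0]]
ft_force: [-1.0, -0.5, -0.3]
grip_width: 0.0002
gripper_force: 0.0
```

{"fn": "jog_arm", "kwargs": {
  "plan": "0 0 0 0 0 0.05 255;0 0 0 0 0 0 255;0 0 0 0 0 0 255"
}}

```text
time_s: 6.78
position: [0.6338, 0.0643, 0.0367]
tool_rot: [[0.998, -0.062, -0.0], [-0.062, -0.998, -0.0], [-0.0, 0.0, -1.0]]
ft_force: [0.4, -0.2, -0.2]
grip_width: 0.0001
gripper_force: 0.0
```

{"fn": "jog_arm", "kwargs": {
  "plan": "0 0 0 0 0 0.05 255;0 0 0 0 0 0 255;0 0 0 0 0 0 255"
}}

```text
time_s: 7.03
position: [0.6338, 0.0643, 0.0362]
tool_rot: [[0.998, -0.062, -0.0], [-0.062, -0.998, -0.0], [-0.0, 0.0, -1.0]]
ft_force: [-0.4, -1.0, -0.0]
grip_width: 0.0
gripper_force: 0.0
```

{"fn": "jog_arm", "kwargs": {
  "plan": "0 0 0 0 0 0.05 255;0 0 0 0 0 0 255;0 0 0 0 0 0 255"
}}

```text
time_s: 7.28
position: [0.6338, 0.0643, 0.0357]
tool_rot: [[0.998, -0.062, -0.0], [-0.062, -0.998, 0.0], [-0.0, -0.0, -1.0]]
ft_force: [0.2, 0.4, 0.0]
grip_width: 0.0002
gripper_force: 0.0
```

{"fn": "jog_arm", "kwargs": {
  "plan": "0 0 0 0 0 0.05 255;0 0 0 0 0 0 255;0 0 0 0 0 0 255"
}}

```text
time_s: 7.53
position: [0.6338, 0.0643, 0.0352]
tool_rot: [[0.998, -0.062, -0.0], [-0.062, -0.998, 0.0], [-0.0, -0.0, -1.0]]
ft_force: [0.7, 0.8, -1.4]
grip_width: 0.0001
gripper_force: 0.0
```

{"fn": "jog_arm", "kwargs": {
  "plan": "0 0 0 0 0 0.05 255;0 0 0 0 0 0 255;0 0 0 0 0 0 255"
}}

```text
time_s: 7.78
position: [0.6338, 0.0643, 0.0347]
tool_rot: [[0.998, -0.062, -0.0], [-0.062, -0.998, -0.0], [-0.0, 0.0, -1.0]]
ft_force: [0.1, 0.3, 0.5]
grip_width: -0.0001
gripper_force: 0.0
```

```bash
python3 - <<'E'
from h import *
np.set_printoptions(precision=4,suppress=True)
im=imaging.get_image('wrist'); save(im,'w2.png'); s=env.observe()
T=im['world_from_camera'];print(T[:3,3],s['position'],s['ft_force'])
c=np.linalg.inv(T)@np.r_[s['position'],1]; F=f(im); u,v=im['cx']+F*c[0]/c[2],im['cy']+F*c[1]/c[2]; print('tip px',u,v,c[2])
C=cloud(im)
for r in range(int(v)-60,int(v)+30,6): print(r,C[r,int(u)],C[r,int(u)-60],C[r,int(u)+60])
for n in('top','scene'):
    im=imaging.get_image(n);C=cloud(im)
    X=C[...,0];m=(X>.60)&(X<.69)&(abs(C[...,1]-.064)<.06)&(C[...,2]<.06)
    for x in(.61,.65,.68):
        k=m&(abs(X-x)<.01); print(n,x,k.sum(),np.median(C[k][:,2]) if k.any() else 0)
    k=(abs(X-.45)<.05)&(abs(C[...,1]-.2)<.05); print('bench',np.median(C[k][:,2]))
E
```

```text
[0.7118 0.0598 0.2117] [0.6338 0.0643 0.0347] [ 0.3245 -0.324  -0.0916]
tip px 257.1612311456921 226.8101792143305 0.1923798142799265
166 [0.6738 0.0619 0.0394] [0.6758 0.0965 0.0388] [0.6717 0.0275 0.0393]
172 [0.6705 0.0621 0.0403] [0.6726 0.0966 0.0405] [0.6682 0.0276 0.0396]
178 [0.6666 0.0624 0.0391] [0.669  0.0971 0.0401] [0.6647 0.0276 0.04  ]
184 [0.6632 0.0626 0.0398] [0.6654 0.0975 0.0401] [0.6612 0.0277 0.0402]
190 [0.6594 0.0628 0.0393] [0.6614 0.0982 0.039 ] [0.6571 0.0275 0.0389]
196 [0.6559 0.063  0.04  ] [0.6579 0.0985 0.0396] [0.6532 0.0274 0.0385]
202 [0.652  0.0633 0.0396] [0.6538 0.0992 0.0386] [0.6496 0.0275 0.0389]
208 [0.6478 0.0635 0.0386] [0.6503 0.0995 0.0393] [0.6456 0.0274 0.0385]
214 [0.6442 0.0637 0.0391] [0.6461 0.1001 0.0385] [0.642  0.0275 0.0392]
220 [0.6398 0.064  0.0381] [0.6425 0.1005 0.0391] [0.638  0.0275 0.0391]
226 [0.636  0.0642 0.0384] [0.6383 0.1011 0.0386] [0.6341 0.0275 0.0392]
232 [0.6318 0.0645 0.0381] [0.6339 0.1017 0.0378] [0.6299 0.0275 0.0388]
238 [0.6443 0.0638 0.0724] [0.6301 0.1021 0.0384] [0.6252 0.0272 0.0376]
244 [0.6446 0.0638 0.0795] [0.6253 0.103  0.0369] [0.6215 0.0274 0.0386]
250 [0.645  0.0637 0.0862] [0.6216 0.1032 0.038 ] [0.6171 0.0274 0.0382]
top 0.61 47 0.03765060004393361
top 0.65 15 0.03874136169378106
top 0.68 2 0.04340553699215055
bench 0.5713490392047798
scene 0.61 153 0.037933016498861605
scene 0.65 220 0.03928952619918619
scene 0.68 81 0.04057896796771099
bench 0.00020501334276412653
```

View pics/w2.png

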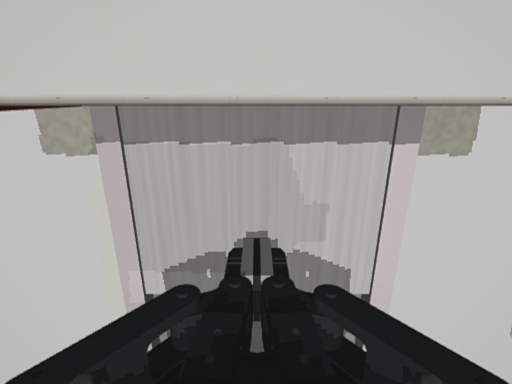

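The wrist view shows the fingertips at row 238, below their projected row of 227, so the tips may really be higher than the TCP reading. I'll check from the scene camera.

```bash
python3 - <<'E'
from h import *
np.set_printoptions(precision=4,suppress=True)
im=imaging.get_image('scene');s=env.observe()
T=im['world_from_camera'];F=f(im)
def pr(p):
    c=np.linalg.inv(T)@np.r_[p,1]; return im['cx']+F*c[0]/c[2],im['cy']+F*c[1]/c[2]
u,v=pr(s['position']);print(u,v)
x0,y0=int(u)-50,int(v)-60
cr=cv2.resize(im['pixels'][y0:y0+90,x0:x0+110,::-1],None,fx=7,fy=6.5,interpolation=cv2.INTER_NEAREST)
cv2.circle(cr,(int((u-x0)*7),int((v-y0)*6.5)),4,(0,0,255),-1)
cv2.imwrite('pics/c1.png',cr); print(cr.shape)
C=cloud(im)
k=(abs(C[...,0]-.634)<.03)&(abs(C[...,1]-.064)<.03)&(C[...,2]>.045)&(C[...,2]<.11)
print(k.sum(),np.sort(C[k][:,2])[:8],np.median(C[k],0)); print(s['position'],s['ft_force'])
E
```

```text
289.1190669205276 188.67640397188546
(585, 770, 3)
82 [0.0721 0.0748 0.075  0.0753 0.0753 0.076  0.0761 0.0763] [0.6404 0.0537 0.0901]
[0.6338 0.0643 0.0347] [-0.6406  0.96   -0.2009]
```

View pics/c1.png

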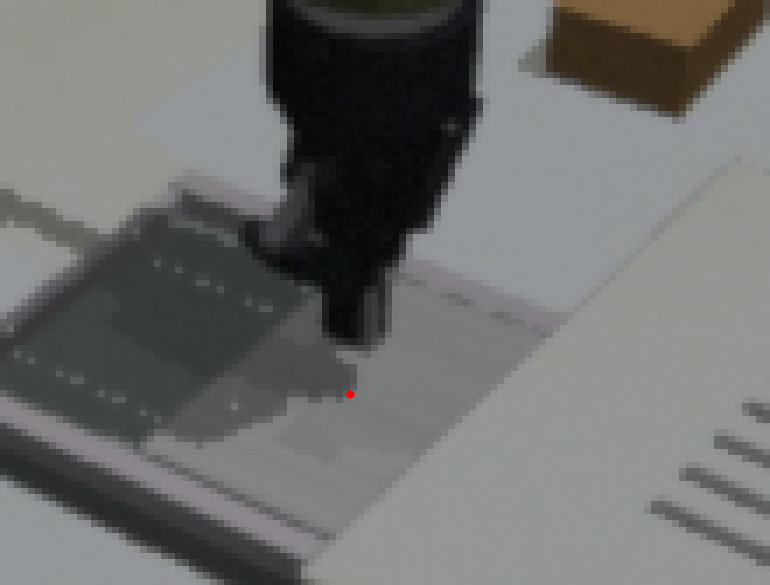

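The tips are about 30 mm higher than the reported TCP, since both cameras put their lowest point at z≈0.072. I'll descend 20 mm and measure again.

{"fn": "jog_arm", "kwargs": {
  "plan": "0 0 0 0 0 0.5 255;0 0 0 0 0 0.5 255;0 0 0 0 0 0.5 255;0 0 0 0 0 0.5 255;0 0 0 0 0 0 255;0 0 0 0 0 0 255"
}}

```text
time_s: 8.48
position: [0.6336, 0.0643, 0.0142]
tool_rot: [[0.998, -0.062, -0.001], [-0.062, -0.998, 0.0], [-0.001, -0.0, -1.0]]
ft_force: [-0.1, 0.9, 0.6]
grip_width: -0.0003
gripper_force: 0.0
```

```bash
cat > tip.py <<'E'
from h import *
np.set_printoptions(precision=4,suppress=True)
s=env.observe();p=s['position'];print(s['time_s'],p,s['ft_force'],s['q'])
for n in('wrist','scene'):
    im=imaging.get_image(n);C=cloud(im)
    k=(abs(C[...,0]-p[0])<.02)&(abs(C[...,1]-p[1])<.02)&(C[...,2]<.13)
    z=C[k]; g=im['pixels'][k].max(1)
    d=z[g<45]; d=d[d[:,2].argsort()]
    print(n,len(d),'lowest dark',d[:4], 'tray',np.median(z[(g>70)&(z[:,2]<.05)][:,2]))
E
python3 tip.py
```

```text
8.4833 [0.6336 0.0643 0.0142] [-0.1016  0.8671  0.5666] [-4.8392 40.051  73.4619 -0.0008 66.5387 88.6908]
wrist 9513 lowest dark [[0.6439 0.0653 0.0511]
 [0.6443 0.0638 0.0522]
 [0.6444 0.0633 0.0524]
 [0.6445 0.0647 0.0525]] tray 0.038620846513070545
scene 144 lowest dark [[0.6387 0.0591 0.0549]
 [0.6382 0.0491 0.0586]
 [0.6405 0.0504 0.0588]
 [0.6321 0.0489 0.0594]] tray 0.0390946256933018
```

{"fn": "jog_arm", "kwargs": {
  "plan": "0 0 0 0 0 0.3 255;0 0 0 0 0 0.3 255;0 0 0 0 0 0.3 255;0 0 0 0 0 0.1 255;0 0 0 0 0 0 255;0 0 0 0 0 0 255"
}}

```text
time_s: 9.08
position: [0.6338, 0.0643, 0.0047]
tool_rot: [[0.998, -0.062, -0.0], [-0.062, -0.998, 0.0], [-0.0, -0.0, -1.0]]
ft_force: [-0.4, 0.1, -0.5]
grip_width: -0.0002
gripper_force: 0.0
```

```bash
python3 tip.py
```

```text
9.0833 [0.6338 0.0643 0.0047] [-0.435   0.1125 -0.4669] [-4.8369 40.7106 73.9477  0.003  65.3463 88.6906]
wrist 13345 lowest dark [[0.6443 0.0648 0.0433]
 [0.6444 0.0633 0.0436]
 [0.6444 0.0638 0.0437]
 [0.6445 0.0652 0.0437]] tray 0.03873518324413226
scene 164 lowest dark [[0.6276 0.0519 0.0475]
 [0.6313 0.0507 0.0503]
 [0.6405 0.0564 0.0505]
 [0.6294 0.0539 0.0505]] tray 0.03920484012773423
```

{"fn": "jog_arm", "kwargs": {
  "plan": "0 0 0 0 0 0.1 255;0 0 0 0 0 0.05 255;0 0 0 0 0 0 255;0 0 0 0 0 0 255"
}}

```text
time_s: 9.52
position: [0.6339, 0.0643, 0.0036]
tool_rot: [[0.998, -0.061, 0.001], [-0.061, -0.998, -0.0], [0.001, 0.0, -1.0]]
ft_force: [-0.6, 0.6, 3.5]
grip_width: 0.0001
gripper_force: 1.9
```

{"fn": "jog_arm", "kwargs": {
  "plan": "0 0 0 0 0 0.05 255;0 0 0 0 0 0 255;0 0 0 0 0 0 255"
}}

```text
time_s: 9.77
position: [0.6339, 0.0643, 0.0032]
tool_rot: [[0.998, -0.061, 0.001], [-0.061, -0.998, -0.0], [0.001, 0.0, -1.0]]
ft_force: [-1.4, 0.5, 5.6]
grip_width: -0.0001
gripper_force: 3.0
```

{"fn": "jog_arm", "kwargs": {
  "plan": "0 0 0 0 0 0.05 255;0 0 0 0 0 0 255;0 0 0 0 0 0 255"
}}

```text
time_s: 10.02
position: [0.6339, 0.0643, 0.0029]
tool_rot: [[0.998, -0.061, 0.001], [-0.061, -0.998, -0.0], [0.001, 0.0, -1.0]]
ft_force: [-2.7, 1.0, 7.9]
grip_width: 0.0002
gripper_force: 3.8
```

Contact. The combined stiffness is about 4.6 N/mm, so I'll press to 16 N.

{"fn": "jog_arm", "kwargs": {
  "plan": "0 0 0 0 0 0.05 255;0 0 0 0 0 0.05 255;0 0 0 0 0 0.05 255;0 0 0 0 0 0 255;0 0 0 0 0 0 255"
}}

```text
time_s: 10.43
position: [0.6339, 0.0643, 0.002]
tool_rot: [[0.998, -0.061, 0.001], [-0.061, -0.998, -0.0], [0.001, 0.0, -1.0]]
ft_force: [-4.9, -0.3, 12.1]
grip_width: -0.0004
gripper_force: 6.3
```

{"fn": "jog_arm", "kwargs": {
  "plan": "0 0 0 0 0 0.07 255;0 0 0 -0.1 0 0.05 255;0 0 0 -0.1 0 0.00 255;0 0 0 0 0 0 255;0 0 0 0 0 0 255"
}}

```text
time_s: 10.85
position: [0.6339, 0.0642, 0.0017]
tool_rot: [[0.998, -0.062, 0.006], [-0.062, -0.998, -0.0], [0.006, 0.0, -1.0]]
ft_force: [0.7, -0.2, 13.2]
grip_width: 0.0001
gripper_force: 6.5
```

{"fn": "jog_arm", "kwargs": {
  "plan": "0 0 0 0 0 0.05 255;0 0 0 0 0 0.04 255;0 0 0 0 0 0 255;0 0 0 0 0 0 255"
}}

```text
time_s: 11.18
position: [0.6339, 0.0643, 0.0012]
tool_rot: [[0.998, -0.061, 0.006], [-0.061, -0.998, -0.0], [0.006, 0.0, -1.0]]
ft_force: [-0.6, -0.2, 16.4]
grip_width: -0.0002
gripper_force: 8.0
```

{"fn": "jog_arm", "kwargs": {
  "plan": "0 0 0 -0.1 0 0.004 255;0 0 0 -0.1 0 0.004 255;0 0 0 -0.1 0 0.004 255;0 0 0 -0.1 0 0.004 255;0 0 0 -0.1 0 0.004 255;0 0 0 0 0 0 255;0 0 0 0 0 0 255"
}}

```text
time_s: 11.77
position: [0.6301, 0.0644, 0.0012]
tool_rot: [[0.998, -0.062, 0.009], [-0.062, -0.998, -0.001], [0.009, 0.0, -1.0]]
ft_force: [3.8, 0.3, 14.7]
grip_width: 0.0002
gripper_force: 7.1
```

{"fn": "jog_arm", "kwargs": {
  "plan": "0 0 0 0 0 0.04 255;0 0 0 -0.1 0 0.004 255;0 0 0 -0.2 0 0.009 255;0 0 0 -0.2 0 0.009 255;0 0 0 -0.2 0 0.009 255;0 0 0 -0.2 0 0.009 255;0 0 0 -0.1 0 0.004 255;0 0 0 0 0 0 255;0 0 0 0 0 0 255"
}}

```text
time_s: 12.52
position: [0.6202, 0.065, 0.0005]
tool_rot: [[0.998, -0.062, 0.009], [-0.062, -0.998, -0.001], [0.009, 0.0, -1.0]]
ft_force: [3.3, -0.6, 16.0]
grip_width: -0.0001
gripper_force: 7.9
```

```bash
cat > edge.py <<'E'
from h import *
np.set_printoptions(precision=4,suppress=True)
o=np.array([.708,.0585]);u=np.array([.998,-.0615]);v=np.array([.0615,.998])
s=env.observe();p=s['position'];print(s['time_s'],p,s['ft_force'])
print('tool X',(p[:2]-o)@u)
for n in('wrist','top'):
    im=imaging.get_image(n);C=cloud(im);X=(C[...,:2]-o)@u;Y=(C[...,:2]-o)@v
    out=[]
    for y in(-.05,-.04,.04,.05):
        k=(abs(Y-y)<.005)&(C[...,2]>.030-0.04*0)&(C[...,2]<.045)&(X>-.235)&(X<-.02)
        z=C[k][:,2]; x=X[k]; pl=.0415+.042*x
        q=x[abs(z-pl)<.004]; out.append(np.percentile(q,1) if len(q)>10 else np.nan)
    print(n,'front edge X',np.array(out))
E
python3 edge.py
```

```text
12.5167 [0.6202 0.065  0.0005] [ 3.2968 -0.6365 15.9906]
tool X -0.08800975459829861
wrist front edge X [-0.1113 -0.1058 -0.1052 -0.1095]
top front edge X [-0.2206     nan     nan     nan]
```

```bash
cat > edge.py <<'E'
from h import *
np.set_printoptions(precision=4,suppress=True)
o=np.array([.708,.0585]);u=np.array([.998,-.0615]);v=np.array([.0615,.998])
s=env.observe();p=s['position'];print(s['time_s'],p,s['ft_force'],'tool X',(p[:2]-o)@u)
im=imaging.get_image('scene');C=cloud(im);X=(C[...,:2]-o)@u;Y=(C[...,:2]-o)@v
k=(Y>-.065)&(Y<-.01)&(X>-.2)&(X<-.06)
x=X[k];h=C[k][:,2]-(.0415+.042*x)
e=[np.median(h[abs(x-a)<.004]) if (abs(x-a)<.004).any() else np.nan for a in np.arange(-.2,-.06,.005)]
print(np.c_[np.arange(-.2,-.06,.005),e].T*1000)
for d in models.tip_of('scene','tray_front')[:2]: q=at_z(im,d['at'],.037); print(d['confidence'],(q[:2]-o)@u)
E
python3 edge.py
```

```text
12.6167 [0.6202 0.065  0.0005] [ 2.8106 -0.255  16.5046] tool X -0.08801641643097273
[[-200.     -195.     -190.     -185.     -180.     -175.     -170.
  -165.     -160.     -155.     -150.     -145.     -140.     -135.
  -130.     -125.     -120.     -115.     -110.     -105.     -100.
   -95.      -90.      -85.      -80.      -75.      -70.      -65.
   -60.    ]
 [ 340.9803  338.9     334.1501  327.4185  322.9201  315.9575  309.3894
   311.5017  310.4285  302.9326  284.4779  287.8738  292.5555  277.3115
   273.4303  270.9295  276.9638  281.3778  221.0736  187.6469  167.1766
   145.8555  131.8076  129.6701  111.3542  135.7411  175.7759  201.6611
   209.3565]]
0.8 -0.11863053243412908
```

```bash
sed -i 's/^k=(Y/k=(C[...,2]<.05)\&(Y/' edge.py; python3 edge.py
```

```text
12.7167 [0.6202 0.0651 0.0005] [ 3.5711  0.2576 16.6564] tool X -0.088017364593559
[[-200.     -195.     -190.     -185.     -180.     -175.     -170.
  -165.     -160.     -155.     -150.     -145.     -140.     -135.
  -130.     -125.     -120.     -115.     -110.     -105.     -100.
   -95.      -90.      -85.      -80.      -75.      -70.      -65.
   -60.    ]
 [ -15.4191  -15.5869  -15.4719  -14.7784  -15.0279  -14.8792  -15.5491
   -15.4295  -15.739   -15.5625  -15.0061  -14.9308   -1.8736   -1.3418
    -0.94     -0.9482   -0.7279   -0.6535   -0.3384   -0.4162   -0.4268
    -0.4071   -0.3735   -0.3735   -0.9989   -0.984    -0.9441   -0.7263
    -0.0377]]
0.52 -0.12037085131251776
```

The scene depth puts the tray front edge at X≈-0.142 (it started at about -0.126), so the tray is moving with the fingers. I'll keep dragging.

{"fn": "jog_arm", "kwargs": {
  "plan": "0 0 0 -0.1 0 0.004 255;0 0 0 -0.2 0 0.009 255;0 0 0 -0.2 0 0.009 255;0 0 0 -0.2 0 0.009 255;0 0 0 -0.2 0 0.009 255;0 0 0 -0.2 0 0.009 255;0 0 0 -0.2 0 0.009 255;0 0 0 -0.2 0 0.009 255;0 0 0 0 0 0 255"
}}

```text
time_s: 13.57
position: [0.6052, 0.066, -0.0002]
tool_rot: [[0.998, -0.062, 0.009], [-0.062, -0.998, -0.001], [0.009, 0.0, -1.0]]
ft_force: [2.6, 0.0, 16.3]
grip_width: -0.0001
gripper_force: 8.1
```

{"fn": "jog_arm", "kwargs": {
  "plan": "0 0 0 -0.1 0 0.004 255;0 0 0 -0.2 0 0.009 255;0 0 0 -0.2 0 0.009 255;0 0 0 -0.1 0 0.004 255;0 0 0 0 0 0 255"
}}

```text
time_s: 13.98
position: [0.5994, 0.0663, -0.0004]
tool_rot: [[0.998, -0.062, 0.01], [-0.062, -0.998, -0.001], [0.01, 0.0, -1.0]]
ft_force: [3.7, 0.8, 17.2]
grip_width: 0.0002
gripper_force: 8.1
```

{"fn": "jog_arm", "kwargs": {
  "plan": "0 0 0 -0.1 0 -0.01 255;0 0 0 -0.2 0 0.008 255;0 0 0 -0.2 0 0.008 255;0 0 0 -0.2 0 0.008 255;0 0 0 -0.2 0 0.008 255;0 0 0 -0.2 0 0.008 255;0 0 0 -0.2 0 0.008 255;0 0 0 -0.2 0 0.008 255;0 0 0 0 0 0 255"
}}

```text
time_s: 14.73
position: [0.5842, 0.0673, -0.001]
tool_rot: [[0.998, -0.062, 0.009], [-0.062, -0.998, -0.001], [0.009, 0.0, -1.0]]
ft_force: [3.6, -0.0, 16.5]
grip_width: -0.0006
gripper_force: 8.2
```

{"fn": "jog_arm", "kwargs": {
  "plan": "0 0 0 -0.1 0 0.004 255;0 0 0 -0.2 0 0.008 255;0 0 0 -0.2 0 0.008 255;0 0 0 -0.2 0 0.008 255;0 0 0 -0.2 0 0.008 255;0 0 0 -0.1 0 0.004 255;0 0 0 0 0 0 255"
}}

```text
time_s: 15.32
position: [0.5744, 0.0679, -0.0015]
tool_rot: [[0.998, -0.062, 0.009], [-0.062, -0.998, -0.001], [0.009, 0.0, -1.0]]
ft_force: [2.7, 0.3, 17.3]
grip_width: 0.0003
gripper_force: 8.2
```

```bash
sed -i 's/X>-.2)/X>-.23)/;s/arange(-.2,-.06/arange(-.23,-.12/g' edge.py; python3 edge.py
```

```text
15.3167 [ 0.5744  0.0679 -0.0015] [ 2.7462  0.263  17.2828] tool X -0.13390716134960343
[[-230.     -225.     -220.     -215.     -210.     -205.     -200.
  -195.     -190.     -185.     -180.     -175.     -170.     -165.
  -160.     -155.     -150.     -145.     -140.     -135.     -130.
  -125.     -120.    ]
 [      nan   -4.2153   -2.4725   -5.7341  -11.0714  -14.872   -15.2616
   -14.9758  -14.6815   -1.4725   -0.077    -0.2885   -0.3982   -0.2081
    -0.3264   -0.0741   -0.077     0.0889   -0.4306   -0.4895   -0.472
    -0.7118   -0.742 ]]
0.94 -0.16936671965858524
0.6 -0.09479331038915835
```

{"fn": "jog_arm", "kwargs": {
  "plan": "0 0 0 -0.1 0 -0.015 255;0 0 0 -0.2 0 0.008 255;0 0 0 -0.2 0 0.008 255;0 0 0 -0.2 0 0.008 255;0 0 0 -0.2 0 0.008 255;0 0 0 -0.2 0 0.008 255;0 0 0 -0.2 0 0.008 255;0 0 0 -0.2 0 0.008 255;0 0 0 0 0 0 255"
}}

```text
time_s: 16.17
position: [0.5593, 0.0688, -0.0021]
tool_rot: [[0.998, -0.062, 0.009], [-0.062, -0.998, -0.001], [0.009, 0.0, -1.0]]
ft_force: [2.3, -0.7, 16.6]
grip_width: 0.0005
gripper_force: 8.2
```

{"fn": "jog_arm", "kwargs": {
  "plan": "0 0 0 -0.1 0 0.004 255;0 0 0 -0.1 0 0.004 255;0 0 0 -0.1 0 0.004 255;0 0 0 0 0 0 255"
}}

```text
time_s: 16.5
position: [0.5565, 0.069, -0.0022]
tool_rot: [[0.998, -0.062, 0.009], [-0.062, -0.998, -0.001], [0.009, 0.0, -1.0]]
ft_force: [3.4, 0.0, 15.3]
grip_width: -0.0001
gripper_force: 8.1
```

{"fn": "jog_arm", "kwargs": {
  "plan": "0 0 0 -0.1 0 0.004 255;0 0 0 -0.1 0 0.004 255;0 0 0 -0.1 0 0.004 255;0 0 0 0 0 0 255"
}}

```text
time_s: 16.83
position: [0.5535, 0.0692, -0.0023]
tool_rot: [[0.998, -0.062, 0.009], [-0.062, -0.998, -0.001], [0.009, 0.0, -1.0]]
ft_force: [3.3, 0.2, 17.2]
grip_width: -0.0002
gripper_force: 8.2
```

{"fn": "jog_arm", "kwargs": {
  "plan": "0 0 0 -0.1 0 0.002 255;0 0 0 -0.1 0 0.003 255;0 0 0 -0.1 0 0.004 255;0 0 0 0 0 0 255"
}}

```text
time_s: 17.17
position: [0.5505, 0.0693, -0.0024]
tool_rot: [[0.998, -0.062, 0.009], [-0.062, -0.998, -0.001], [0.009, 0.0, -1.0]]
ft_force: [3.6, -0.5, 15.8]
grip_width: -0.0
gripper_force: 8.1
```

{"fn": "jog_arm", "kwargs": {
  "plan": "0 0 0 -0.1 0 0.004 255;0 0 0 -0.1 0 0.004 255;0 0 0 -0.1 0 0.004 255;0 0 0 0 0 0 255"
}}

```text
time_s: 17.5
position: [0.5475, 0.0695, -0.0026]
tool_rot: [[0.998, -0.062, 0.009], [-0.062, -0.998, -0.001], [0.009, 0.0, -1.0]]
ft_force: [3.1, 0.1, 16.0]
grip_width: 0.0
gripper_force: 8.2
```

{"fn": "jog_arm", "kwargs": {
  "plan": "0 0 0 -0.1 0 0.003 255;0 0 0 -0.1 0 0.004 255;0 0 0 0 0 0 255;0 0 0 0 0 0 255"
}}

```text
time_s: 17.83
position: [0.5458, 0.0696, -0.0026]
tool_rot: [[0.998, -0.062, 0.01], [-0.062, -0.998, -0.001], [0.01, 0.0, -1.0]]
ft_force: [4.4, 1.0, 17.0]
grip_width: -0.0002
gripper_force: 8.0
```

```bash
python3 edge.py
```

```text
17.8333 [ 0.5458  0.0696 -0.0026] [ 4.3955  1.0418 17.0456] tool X -0.1625756947103021
[[-230.     -225.     -220.     -215.     -210.     -205.     -200.
  -195.     -190.     -185.     -180.     -175.     -170.     -165.
  -160.     -155.     -150.     -145.     -140.     -135.     -130.
  -125.     -120.    ]
 [      nan   -3.9838   -2.8902   -2.3792   -1.3133   -0.3474   -0.4751
    -0.3357    0.0109    0.0835   -0.4002   -0.2309   -0.5063    0.0056
     0.083    -0.0722   -1.1184   -0.9219   -0.2868   -0.3855   -0.6277
    -0.4586   -0.2317]]
0.94 -0.202367036278048
```

{"fn": "jog_arm", "kwargs": {
  "plan": "0 0 0 -0.1 0 -0.01 255;0 0 0 -0.1 0 0 255;0 0 0 0 0 0 255;0 0 0 0 0 0 255"
}}

```text
time_s: 18.27
position: [0.5448, 0.0696, -0.0024]
tool_rot: [[0.998, -0.062, 0.012], [-0.062, -0.998, -0.001], [0.012, 0.0, -1.0]]
ft_force: [8.0, 0.1, 13.6]
grip_width: -0.0003
gripper_force: 6.9
```

Fx jumped to 8 N with little motion, so the tray is against the stop. I'll lift off and look.

{"fn": "jog_arm", "kwargs": {
  "plan": "0 0 0 0 0 -0.2 255;0 0 0 0 0 -0.3 255;0 0 0 0 0 -2 255;0 0 0 0 0 -3 255;0 0 0 1 0 -3 255;0 0 0 2 0 -3 255;0 0 0 1 0 -3 255;0 0 0 1 0 -1 255;0 0 0 0 0 0 255;0 0 0 0 0 0 255"
}}

```text
time_s: 19.1
position: [0.5893, 0.067, 0.149]
tool_rot: [[0.998, -0.062, -0.001], [-0.062, -0.998, 0.0], [-0.001, -0.0, -1.0]]
ft_force: [0.8, 0.2, -1.0]
grip_width: -0.0
gripper_force: 0.0
```

```bash
python3 - <<'E'
from h import *
np.set_printoptions(precision=4,suppress=True)
o=np.array([.708,.0585]);u=np.array([.998,-.0615]);v=np.array([.0615,.998])
im=imaging.get_image('wrist');save(im,'w3.png');s=env.observe();print(s['time_s'],s['position'],s['ft_force'])
for n in('wrist','top','scene'):
    im=imaging.get_image(n)
    for q in('tray_pocket','tray_front'):
        for d in models.tip_of(n,q)[:2]:
            p=at_z(im,d['at'],.040 if 'p' in q else .034); print(n,q,d['confidence'],d['at'],p,[(p[:2]-o)@u,(p[:2]-o)@v])
E
```

```text
19.15 [0.5886 0.0671 0.1483] [-0.0872  0.4656  0.126 ]
wrist tray_pocket 0.98 [257.7, 84.7] [0.6761 0.0612 0.04  ] [np.float64(-0.032023487268344336), np.float64(0.0007132826230396507)]
top tray_front 0.75 [214.5, 230.3] [0.5026 0.0718 0.034 ] [np.float64(-0.20580390372997093), np.float64(0.0006032244613364129)]
scene tray_pocket 0.97 [303.7, 193.2] [0.6785 0.0653 0.04  ] [np.float64(-0.029864008725026724), np.float64(0.004977340327085021)]
scene tray_front 0.84 [249.0, 172.9] [0.5035 0.0594 0.034 ] [np.float64(-0.2040995557527467), np.float64(-0.0117101339340439)]
scene tray_front 0.26 [192.7, 266.6] [ 0.5814 -0.2836  0.034 ] [np.float64(-0.10532358380819211), np.float64(-0.34918236992641377)]
```

View pics/w3.png

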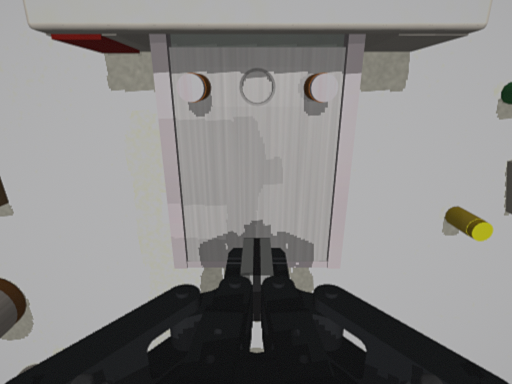

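The wrist view shows the tray against its stop at row 265, the empty pocket at (258,85) and the fixed vials at (195,86) and (320,87). The pocket is at (0.676, 0.061, 0.040). Next is the vial.

{"fn": "jog_arm", "kwargs": {
  "plan": "0 0 0 0 4.1 0 120;0 0 0 0 4.1 0 120;0 0 0 0 4.1 0 120;0 0 0 0 4.1 0 120;0 0 0 0 4.1 0 120;0 0 0 0 4.1 0 120;0 0 0 0 4.1 0 120;0 0 0 -0.4 4.1 0 120;0 0 0 0 0.4 0 120;0 0 0 0 0 0 120"
}}

```text
time_s: 20.43
position: [0.5648, -0.2664, 0.1494]
tool_rot: [[0.998, -0.065, -0.0], [-0.065, -0.998, 0.0], [-0.0, -0.0, -1.0]]
ft_force: [0.1, -0.0, -0.2]
grip_width: 0.0451
gripper_force: 0.0
```

```bash
python3 - <<'E'
from h import *
np.set_printoptions(precision=4,suppress=True)
im=imaging.get_image('wrist');save(im,'w4.png');s=env.observe();p=s['position'];print(s['time_s'],p,s['ft_force'],s['grip_width'])
sc=imaging.get_image('scene')
for n,i in(('wrist',im),('scene',sc)):
    for d in models.outline_of(n,'vial_center')[:3]:
        k=d['region']&(i['depth']>0); c=cloud(i)[k]; print(n,'outline',round(d['confidence'],2),np.round(d['bbox'],1),'min/max',c.min(0),c.max(0),i['pixels'][k].mean(0)) 
    for q in('vial_center','vial_foot','stand'):
        for d in models.tip_of(n,q)[:3]: print(n,q,round(d['confidence'],2),d['at'],at_depth(i,d['at']),at_z(i,d['at'],{'v':.029,'s':.0}[q[0]]if q!='vial_foot' else .006))
    for d in models.outline_of(n,'beaker')[:1]: print('beaker',d['bbox'],at_z(i,d['bbox'][:2],.045))
# gripper profile from wrist cloud (tool frame)
for i in(im,sc):
    C=cloud(i)-p; R=s['tool_rot']; L=C@R; 
    for a in range(-240,-20,10):
        k=(abs(L[...,2]*1000-a)<5)&(abs(L[...,0])<.09)&(abs(L[...,1])<.09)&(i['depth']>0)
        if k.sum()>5: print(a,k.sum(),L[k].min(0)[:2],L[k].max(0)[:2])
E
```

```text
20.4833 [ 0.5652 -0.2644  0.1496] [ 1.1141  1.2215 -0.1259] 0.04515905392152154
wrist outline 0.72 [177.7  88.8  34.8  27.4] min/max [ 0.6433 -0.2065 -0.0019] [ 0.6696 -0.1766  0.0474] [ 47.4192 106.2109  59.036 ]
wrist outline 0.69 [396.4 286.   63.2  45. ] min/max [ 0.4058 -0.4377  0.0002] [ 0.4406 -0.3862  0.06  ] [108.606  105.146   98.9393]
wrist outline 0.64 [155.1 220.5  32.8  39. ] min/max [ 0.4955 -0.167  -0.0023] [ 0.5354 -0.1242  0.0475] [129.6872 122.7919  34.1906]
wrist vial_center 0.83 [157.2, 219.3] [ 0.5312 -0.163   0.0399] [ 0.5269 -0.1589  0.029 ]
wrist vial_center 0.81 [254.4, 179.4] [ 0.5695 -0.2642  0.0513] [ 0.5636 -0.2636  0.029 ]
wrist vial_center 0.67 [174.9, 86.6] [ 0.6555 -0.2008  0.0454] [ 0.6562 -0.1967  0.029 ]
wrist vial_foot 0.8 [182.4, 92.9] [ 0.6501 -0.2048  0.0379] [ 0.6509 -0.1975  0.006 ]
wrist vial_foot 0.65 [164.8, 213.9] [ 0.5294 -0.165   0.0208] [ 0.5239 -0.1598  0.006 ]
wrist stand 0.87 [255.1, 171.6] [ 0.5743 -0.2651  0.0403] [ 0.5646 -0.2643  0.    ]
wrist stand 0.39 [252.5, 174.9] [ 0.5735 -0.2627  0.0494] [ 0.5611 -0.2612  0.    ]
beaker 
[... 1522 characters left out ...]
72 -0.0209] [0.0386 0.0403]
-190 172 [-0.0176 -0.0246] [0.0383 0.0402]
-180 163 [-0.0163 -0.0188] [0.0388 0.0402]
-170 160 [-0.0157 -0.0254] [0.0385 0.0404]
-160 49 [-0.0142 -0.0047] [0.0363 0.0406]
-150 75 [-0.0084  0.0146] [0.0125 0.0446]
-140 310 [-0.0124 -0.0633] [0.0216 0.0694]
-130 206 [-0.0114 -0.0634] [0.0213 0.0695]
-120 142 [-0.0095 -0.0606] [0.0186 0.0669]
-110 195 [-0.0159 -0.0594] [0.019  0.0639]
-100 143 [-0.0155 -0.0564] [0.0173 0.0611]
-90 180 [-0.0142 -0.0542] [0.0148 0.058 ]
-80 62 [-0.0082 -0.0428] [0.0144 0.0524]
-70 72 [-0.0097 -0.0332] [0.0122 0.0394]
-60 69 [-0.011 -0.033] [0.0121 0.0392]
-50 68 [-0.011  -0.0337] [0.0124 0.0389]
-40 30 [-0.0095 -0.0255] [0.0113 0.0366]
```

View pics/w4.png

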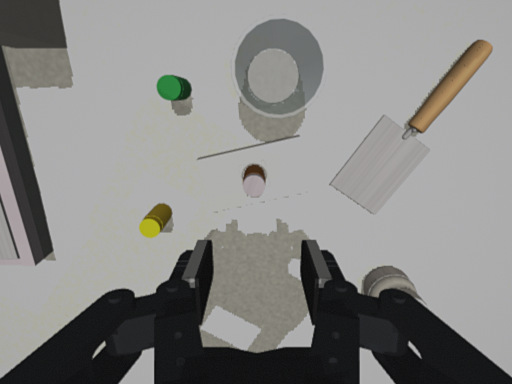

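The wrist view shows the amber vial with its cap at (254,187), centred between the fingertips, with the beaker edge about 55 mm beyond it. The position (0.564, -0.264) agrees with the scene view, and the cap top at z≈0.0515 fits too. I'll descend.

{"fn": "jog_arm", "kwargs": {
  "plan": "0 0 0 0 0 3 120;0 0 0 0 0 3 120;0 0 0 0 0 3 120;0 0 0 0 0 3 120;0 0 0 0 0 1 120;0 0 0 0 0 0 120;0 0 0 0 0 0 120"
}}

```text
time_s: 21.62
position: [0.566, -0.2645, 0.0209]
tool_rot: [[0.998, -0.062, 0.001], [-0.062, -0.998, -0.001], [0.001, 0.0, -1.0]]
ft_force: [0.6, 0.1, 1.1]
grip_width: 0.0454
gripper_force: 0.0
```

```bash
python3 - <<'E'
from h import *
np.set_printoptions(precision=4,suppress=True)
im=imaging.get_image('wrist');s=env.observe();p=s['position'];print(s['time_s'],p,s['ft_force'],s['grip_width'])
L=(cloud(im)-p)@s['tool_rot']; g=im['pixels'].max(2)
k=(g<50)&(abs(L[...,0])<.013)&(abs(L[...,1])<.045)&(L[...,2]>-.07)&(L[...,2]<0)
for sg in(-1,1):
    q=L[k&(L[...,1]*sg>0)]; print(sg,len(q),'y',np.sort(np.abs(q[:,1]))[:3],'tip z',np.percentile(q[:,2],[95,99,100]))
k=(np.hypot(L[...,0],L[...,1])<.016)&(L[...,2]<.0)&(L[...,2]>-.045+0)&(g>=50)
q=L[k];t=np.median(np.sort(q[:,2])[:200]);top=q[abs(q[:,2]-t)<.003];print('cap top',t+0,'world z',p[2]-t,'centre xy',(top.min(0)+top.max(0))/2,top.max(0)-top.min(0))
for d in models.tip_of('wrist','vial_center')[:2]: w=at_z(im,d['at'],.029); print(d['confidence'],d['at'],w,(w-p)@s['tool_rot'])
E
```

```text
21.6667 [ 0.5664 -0.2648  0.0218] [-0.0878  0.8299  0.9987] 0.04514883105447278
-1 934 y [0.0228 0.0229 0.0229] tip z [-0.0418 -0.0393 -0.0379]
1 940 y [0.0085 0.0217 0.0217] tip z [-0.0413 -0.0387 -0.0115]
cap top -0.03022762615453391 world z 0.051982403723185786 centre xy [-0.0031 -0.0009 -0.0294] [0.0215 0.0205 0.0042]
0.96 [257.2, 237.7] [ 0.5623 -0.2643  0.029 ] [-0.004  -0.0002 -0.0073]
0.71 [98.3, 294.9] [ 0.5279 -0.159   0.029 ] [-0.0449 -0.1032 -0.0075]
```

{"fn": "jog_arm", "kwargs": {
  "plan": "0 0 0 -0.3 -0.05 0 120;0 0 0 0 0 1.5 120;0 0 0 0 0 1.5 120;0 0 0 0 0 0.7 120;0 0 0 0 0 0 120;0 0 0 0 0 0 120"
}}

```text
time_s: 22.22
position: [0.5627, -0.2636, -0.0163]
tool_rot: [[0.998, -0.062, 0.001], [-0.062, -0.998, -0.0], [0.001, 0.0, -1.0]]
ft_force: [-0.2, -0.1, -0.1]
grip_width: 0.0451
gripper_force: 0.0
```

{"fn": "jog_arm", "kwargs": {
  "plan": "0 0 0 0 0 0 255;0 0 0 0 0 0 255;0 0 0 0 0 0 255;0 0 0 0 0 0 255;0 0 0 0 0 0 255;0 0 0 0 0 0 255;0 0 0 0 0 0 255",
  "grip_force": 30
}}

```text
time_s: 22.8
position: [0.563, -0.2638, -0.0159]
tool_rot: [[0.998, -0.062, 0.002], [-0.062, -0.998, -0.001], [0.002, 0.001, -1.0]]
ft_force: [-0.8, 0.5, 6.5]
grip_width: 0.0215
gripper_force: 29.4
```

{"fn": "jog_arm", "kwargs": {
  "plan": "0 0 0 0 0 -0.3 255;0 0 0 0 0 -0.7 255;0 0 0 0 0 -1.5 255;0 0 0 0 0 -3 255;0 0 0 0 0 -3 255;0 0 0 0 0 -3 255;0 0 0 0 0 -2.5 255;0 0 0 0 0 0 255;0 0 0 0 0 0 255"
}}

```text
time_s: 23.55
position: [0.5629, -0.2637, 0.1246]
tool_rot: [[0.998, -0.062, 0.002], [-0.062, -0.998, -0.002], [0.003, 0.002, -1.0]]
ft_force: [-0.1, -0.1, -0.1]
grip_width: 0.0212
gripper_force: 29.4
```

```bash
python3 - <<'E'
from h import *
np.set_printoptions(precision=4,suppress=True)
im=imaging.get_image('wrist');s=env.observe();p=s['position'];print(s['time_s'],p,s['ft_force'],s['grip_width'],s['gripper_force'])
sc=imaging.get_image('scene')
def crop(i,u,v,h): 
    a=i['pixels'][max(0,v-h):v+h,max(0,u-h):u+h,::-1]; return cv2.resize(a,(400,400),interpolation=cv2.INTER_NEAREST)
T=np.linalg.inv(sc['world_from_camera'])@np.r_[p+[0,0,.045],1];F=f(sc)
cv2.imwrite('pics/g.png',np.hstack([crop(im,257,240,60),crop(sc,int(sc['cx']+F*T[0]/T[2]),int(sc['cy']+F*T[1]/T[2]),25)]))
for n,i in(('wrist',im),('scene',sc)):
    L=(cloud(i)-p)@s['tool_rot']
    for q in('vial_foot','vial_center'):
        for d in models.tip_of(n,q)[:2]: 
            w=at_depth(i,d['at']); print(n,q,d['confidence'],d['at'],None if w is None else (w-p)@s['tool_rot'])
    k=(np.hypot(L[...,0],L[...,1])<.012)&(L[...,2]>-.075)&(L[...,2]<.0); q=L[k]; print(n,k.sum(),np.percentile(q[:,2],[1,5,50,95,99]) if k.any() else '')
E
```

```text
23.6 [ 0.5623 -0.2633  0.1229] [-0.2584  0.6482 -1.0823] 0.021364414138024822 29.401817321777344
wrist vial_foot 0.75 [176.3, 90.2] [ 0.0837 -0.064   0.079 ]
wrist vial_foot 0.72 [254.6, 243.4] [ 0.0113 -0.001  -0.0458]
wrist vial_center 0.85 [150.3, 225.9] [-0.0359 -0.0988  0.0837]
wrist vial_center 0.82 [175.4, 84.7] [ 0.0878 -0.0641  0.0778]
wrist 3737 [-0.0736 -0.0697 -0.0677 -0.0307 -0.0249]
scene vial_foot 0.68 [241.4, 262.7] [ 0.0965 -0.0652  0.103 ]
scene vial_foot 0.58 [205.7, 230.5] [-0.0429 -0.0925  0.1078]
scene vial_center 0.72 [204.9, 224.7] [-0.0435 -0.0932  0.0867]
scene vial_center 0.63 [241.0, 260.7] [ 0.0958 -0.0649  0.0956]
scene 128 [-0.0736 -0.071  -0.0614 -0.0251 -0.0226]
```

View pics/g.png

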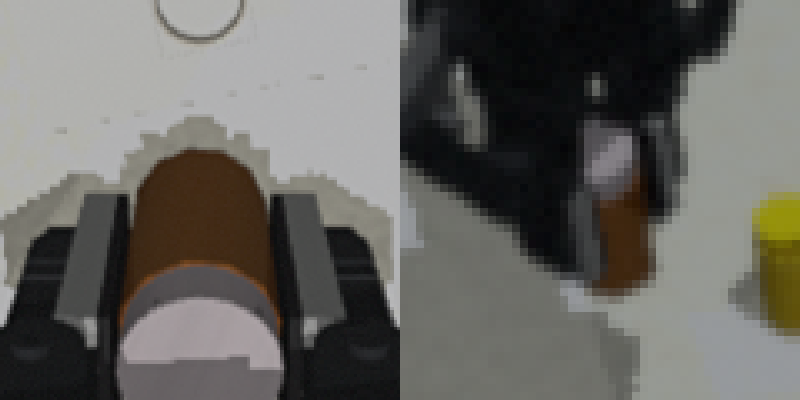

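The vial hangs upright, gripped on the glass just below the cap with the foot free. I'll carry it over the pocket.

{"fn": "jog_arm", "kwargs": {
  "plan": "0 0 0 1.03 -3.68 0 255;0 0 0 1.03 -3.68 0 255;0 0 0 1.03 -3.68 0 255;0 0 0 1.03 -3.68 0 255;0 0 0 1.03 -3.68 0 255;0 0 0 1.03 -3.68 0 255;0 0 0 1.03 -3.68 0 255;0 0 0 1.03 -3.68 0 255;0 0 0 1.03 -3.68 0 255;0 0 0 0 0 0 255"
}}

```text
time_s: 24.68
position: [0.6761, 0.068, 0.1219]
tool_rot: [[0.998, -0.055, -0.001], [-0.055, -0.998, 0.002], [-0.001, -0.002, -1.0]]
ft_force: [0.5, 0.3, 0.8]
grip_width: 0.0216
gripper_force: 29.5
```

{"fn": "jog_arm", "kwargs": {
  "plan": "0 0 0 0 0 0 255;0 0 0 0 0 3 255;0 0 0 0 0 3 255;0 0 0 0 0 1 255;0 0 0 0 0 0 255;0 0 0 0 0 0 255;0 0 0 0 0 0 255"
}}

```text
time_s: 25.27
position: [0.6764, 0.0608, 0.0549]
tool_rot: [[0.998, -0.062, 0.003], [-0.062, -0.998, -0.0], [0.003, 0.0, -1.0]]
ft_force: [-0.1, -0.5, 0.1]
grip_width: 0.021
gripper_force: 29.5
```

```bash
cat > pk.py <<'E'
from h import *
np.set_printoptions(precision=4,suppress=True)
im=imaging.get_image('wrist');s=env.observe();p=s['position'];print(s['time_s'],p,s['ft_force'],s['grip_width']);R=s['tool_rot']
for n in('wrist','scene'):
    i=imaging.get_image(n)
    for q,z in(('tray_pocket',.040),('vial_foot',p[2]+.022)):
        for d in models.tip_of(n,q)[:2]: w=at_z(i,d['at'],z); print(n,q,round(d['confidence'],2),np.round(d['at']),w,'tool cm',((w-p)@R)*100)
L=(cloud(im)-p)@R
k=(np.hypot(L[...,0],L[...,1])<.013)&(abs(L[...,2]+.068)<.003); q=L[k]; print('cap',q.min(0),q.max(0))
cr=im['pixels'][120:300,150:362,::-1]; cv2.imwrite('pics/pk.png',cv2.resize(cr,None,fx=3,fy=3))
E
python3 pk.py
```

```text
25.3167 [0.6764 0.0609 0.055 ] [-0.7219  0.7079  0.5914] 0.021441984194893283
wrist tray_pocket 0.8 [257. 219.] [0.6753 0.0609 0.04  ] tool cm [-0.1199  0.01    1.5033]
wrist vial_foot 0.77 [252. 240.] [0.6781 0.0638 0.077 ] tool cm [ 0.1558 -0.299  -2.1995]
wrist vial_foot 0.7 [500. 341.] [ 0.5994 -0.0867  0.077 ] tool cm [-6.7645 15.2114 -2.2209]
scene tray_pocket 0.86 [300. 193.] [0.6698 0.0606 0.04  ] tool cm [-0.6658  0.0744  1.5014]
scene vial_foot 0.63 [239. 267.] [ 0.6917 -0.2514  0.077 ] tool cm [ 3.4696 31.0792 -2.1849]
scene vial_foot 0.43 [305. 183.] [0.6784 0.0654 0.077 ] tool cm [ 0.1806 -0.4617 -2.1995]
cap [-0.0111 -0.0127 -0.071 ] [ 0.0115  0.0121 -0.065 ]
```

View pics/pk.png

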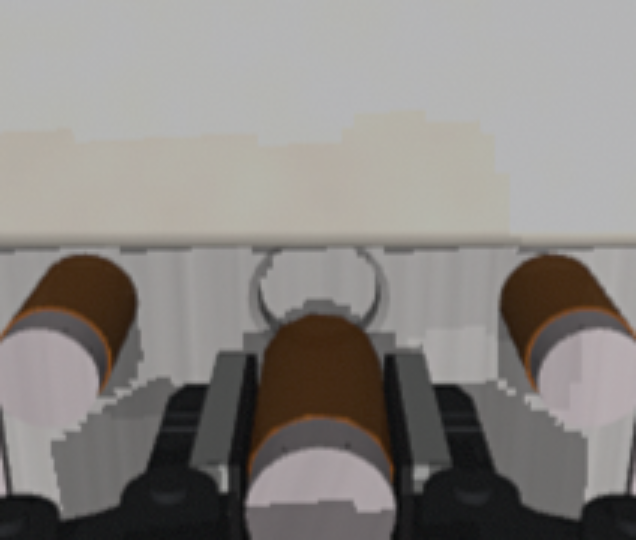

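The pocket ring is at pk.png (318,285), directly below the held vial and centred between the fixed ones, aligned to about 1 mm. I'll lower it.

{"fn": "jog_arm", "kwargs": {
  "plan": "0 0 0 -0.05 0 1.5 255;0 0 0 0 0 1.5 255;0 0 0 0 0 0.7 255;0 0 0 0 0 0.2 255;0 0 0 0 0 0 255;0 0 0 0 0 0 255"
}}

```text
time_s: 26.12
position: [0.6754, 0.0614, 0.0147]
tool_rot: [[0.998, -0.061, 0.001], [-0.061, -0.998, -0.0], [0.001, 0.0, -1.0]]
ft_force: [0.1, -0.8, 0.0]
grip_width: 0.0214
gripper_force: 29.5
```

{"fn": "jog_arm", "kwargs": {
  "plan": "0 0 0 0 0 0.15 255;0 0 0 0 0 0.15 255;0 0 0 0 0 0 255;0 0 0 0 0 0 255"
}}

```text
time_s: 26.45
position: [0.675, 0.0614, 0.0111]
tool_rot: [[0.998, -0.062, 0.0], [-0.062, -0.998, -0.0], [0.0, 0.0, -1.0]]
ft_force: [0.1, -0.4, -0.1]
grip_width: 0.0211
gripper_force: 29.5
```

{"fn": "jog_arm", "kwargs": {
  "plan": "0 0 0 0 0 0.15 255;0 0 0 0 0 0 255;0 0 0 0 0 0 255"
}}

```text
time_s: 26.7
position: [0.6748, 0.0614, 0.0094]
tool_rot: [[0.998, -0.062, -0.0], [-0.062, -0.998, 0.0], [-0.0, -0.0, -1.0]]
ft_force: [-0.2, -0.2, -0.0]
grip_width: 0.0215
gripper_force: 29.5
```

{"fn": "jog_arm", "kwargs": {
  "plan": "0 0 0 0 0 0.1 255;0 0 0 0 0 0 255;0 0 0 0 0 0 255"
}}

```text
time_s: 26.95
position: [0.675, 0.0614, 0.0086]
tool_rot: [[0.998, -0.062, 0.0], [-0.062, -0.998, 0.0], [0.0, -0.0, -1.0]]
ft_force: [-0.6, -0.2, 2.1]
grip_width: 0.0213
gripper_force: 29.5
```

{"fn": "jog_arm", "kwargs": {
  "plan": "0 0 0 0 0 0.05 255;0 0 0 0 0 0 150;0 0 0 0 0 0 150;0 0 0 0 0 0 150;0 0 0 0 0 0 150;0 0 0 0 0 0 150"
}}

```text
time_s: 27.45
position: [0.6749, 0.0614, 0.0079]
tool_rot: [[0.998, -0.062, -0.0], [-0.062, -0.998, 0.0], [-0.0, -0.0, -1.0]]
ft_force: [-0.6, 0.1, -0.1]
grip_width: 0.0347
gripper_force: 0.0
```

{"fn": "jog_arm", "kwargs": {
  "plan": "0 0 0 0 0 -0.5 150;0 0 0 0 0 -1 150;0 0 0 0 0 -2 150;0 0 0 0 0 -3 150;0 0 0 0 0 -3 150;0 0 0 -2 0 -2 150;0 0 0 -3 0 -1 150;0 0 0 -3 0 0 150;0 0 0 0 0 0 150;0 0 0 0 0 0 150"
}}

```text
time_s: 28.28
position: [0.5944, 0.0666, 0.1346]
tool_rot: [[0.998, -0.061, 0.001], [-0.061, -0.998, -0.0], [0.001, 0.0, -1.0]]
ft_force: [0.8, -0.2, 0.2]
grip_width: 0.0352
gripper_force: 0.0
```

```bash
python3 - <<'E'
from h import *
np.set_printoptions(precision=4,suppress=True)
o=np.array([.708,.0585]);u=np.array([.998,-.0615]);v=np.array([.0615,.998])
im=imaging.get_image('wrist');save(im,'end.png');s=env.observe();print(s['time_s'],s['position'],s['ft_force'])
C=cloud(im);X=(C[...,:2]-o)@u;Y=(C[...,:2]-o)@v
for y in(-.052,0,.052):
    k=(np.hypot(X+.032,Y-y)<.016)&(C[...,2]>.065)&(C[...,2]<.1);print(y,k.sum(),np.median(C[k][:,2]) if k.any() else '',X[k].mean() if k.any() else '',Y[k].mean() if k.any() else '')
E
```

```text
28.3333 [0.5955 0.0664 0.1342] [-0.1211 -0.3297 -0.1315]
-0.052 787 0.07580971214744522 -0.03412248354858715 -0.04962515560346557
0 687 0.07591177568263269 -0.03439111727293633 0.0013645367588898715
0.052 786 0.07584968752813621 -0.03407610654910106 0.05214521948813541
```

View pics/end.png

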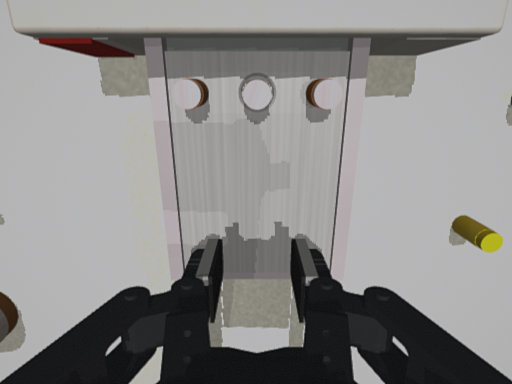

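The vial stands in the middle pocket at (257,93). Its top is at z=0.0759, level with the fixed vials, and the tray is still fully out.

```bash
python3 -c "
from rig import job
print(job.close_job())"
```

```text
the job is handed in; nothing more can be done
None
```

I dragged the tray out to its front stop by friction (readings peaked at 17.3 N), stood the amber vial fully seated in the middle pocket, released it, and handed the job in at about 28 s.

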